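Show the wide lint screen to the inspection camera

ROBOT

A 6-joint arm with a two-finger parallel gripper is mounted at the origin on a cart in front of the work surface, level with it; the furniture and walls round the work are solid. World frame = base frame: x ahead of the robot, y to its left, z up, the work surface at z = 0. Lengths are in m, angles in rad, forces in N, time in s.
With the tool pointing down it reaches from about 0.275 to 0.825 m from the base axis. Payload 4.9 kg.
Tool frame: the origin (TCP) lies midway between the tips of the shut fingers; the grasp point (between the pads) lies manip.grip_depth behind it (manip.grip_depth is the distance from the TCP to the grasp point, in m); z points along the fingers, y is the line along which they close (so a half turn about z gives the same grasp; the last joint's range is limited). The gripper opens to 85 mm and grips with 20 to 120 N. Pads are 22 mm wide; open, the fingers measure 114 mm over their backs; the gripper's body (76 mm by 85 mm) begins 54 mm behind the grasp point. The pads swing forward as they close: fully open they stand 13 mm farther back than shut.
Start: joints at [0.966, 0.326, -0.193, 1.052, 0, 1.437], TCP at [0.249, 0.49, 0.231] pointing down, gripper open.
Joint ranges: [-2.65, 2.65], [-0.97, 1.79], [-1.3, 1.35], [-1.93, 2.1], [-1.47, 1.37], [-3.14, 3.14]. Speed limits (rad/s): [2.57, 2.57, 3.14, 3.14, 3.14, 3.14].

INTERFACE

Orientations are given as a unit quaternion [x, y, z, w].
In Python, from bench import sense, imaging, ticket, manip gives the robot as it stands.
- The arm moves only by the tool move_arm, never from a script. Its argument "plan" is a list of rows, each a list of 7 numbers: the closure, from 0 (fully open) to 1 (shut), then the shift along the tool's x, y, z in mm, then the turn, a rotation vector about the tool's x, y, z in rad. In form: [[grip, dx, dy, dz, ax, ay, az], ...]. A call has 1 to 5 rows; each row is the pose to reach, as a shift and turn from the pose commanded when the call began, along the tool's axes at that moment; what a row does not reach only later rows make up. A row lasts 1/12 s, in which the tool goes at most 41.7 mm and 7.16 degrees, less where a joint would pass 70% of its speed; a pose out of reach is approached as far as the arm can. A call with a gripper value outside its range is refused whole. The fingers move at their own pace and stop on an object; the grip force is fixed at half the most. Time passes only in rows, so rows that repeat a pose let the fingers close. It gives the time, the measured TCP pose, the force, the opening and the grip force at its end, in the units of the state.
- sense(): the state, without advancing time (a new reading comes with each control period).
- imaging.grab_frame(name): name is "side" or "top" or "wrist"; returns the picture (420x560x3 uint8, red, green, blue); there is no depth.
- imaging.get_calibration(name): a dict with "intrinsics" (3x3 intrinsics, pixels), "R" (3x3) and "t" (3): a world point X has camera coordinates R X + t. Camera axes: x right, y down, z forward; pixel columns grow to the right and rows downward; lengths in m; the calibration is good to about 2 mm. A picture is of the moment at which its call begins: read the wrist's pose just before it. get_calibration takes no time and is no camera call; for the wrist camera it gives the pose at the moment of the call.
- ticket.sign_off(): hands the job in; it is judged then, once.
Trained networks look in the newest picture that a camera, given by its name, has taken for a name from the list of things; names that differ only in an ending like _2 or _b are one class to them, and where a whole thing is asked for, a point or a joint stands for the part that bears it (a point fixed in the world has none). Each returns a list of dicts, best first, with "p" (0 to 1); they miss things now and then, are a little off and sometimes report something else, mostly with a low value. They report only what shows in the picture. A call takes as long as a camera call. They do not tell look-alikes from the thing itself.
- imaging.cut_out(camera, query): "region" (420x560 bool, what is visible of it).
- imaging.landmark_of(camera, query): "at" ([x, y, z] in m, in the coordinates of the camera as it stood for that picture, good to about 4 mm: a listed point, or the origin of a listed thing).
The state is a dict: "clock": time; "joint_positions": joint angles; "joint_vel": joint speeds; "effort": joint torques, N m; "eef_pos": TCP position; "tool_rot": TCP orientation; "force": force on the tool from outside, world axes, zero at the start; "ft_torque": the same for the moment, N m; "finger_gap": finger opening in m; "grasp_force": force on a finger pad.
Only numpy, scipy, OpenCV 4.12 (cv2) and the standard library are available. Lean on these libraries where they do the work, as an engineer would, in place of code of your own. Each camera call takes 0.05 s, during which the arm holds its last target. There are 200 camera calls.

TASK

Turn the inspection lamp's selector to its third mark, counted clockwise, and let go of it; then take the wide lint screen by its tab out of the rack and hold it up in front of the camera: upright, tab on top, mesh square to the camera, its middle level with the lens and straight above the ring mark on the base board. Finish while holding it there still and free in the air, and leave everything else where it stands.

Things in the scene. Friction and masses are not known exactly. Their poses are not given: they have to be found in the camera images.
- wide_screen: the wide lint screen, the one to show: upright rectangular mesh panel in a grey plastic frame, 120 mm wide (its y axis), 90 mm high, 9 mm thick (its x axis is the normal of the mesh), with a grip tab in the middle of the top edge, 36 mm wide, 12 mm thick, reaching from 90 to 120 mm above the underside; 60 g. Origin: centre of the underside; z points up through the tab. Starts upright in one of the three rack slots
- wide_screen_mid (a point): middle of the wide screen's mesh panel, 45 mm above the screen's underside; axes as the screen
- narrow_screen_a: a narrow lint screen, to be left in its slot: upright rectangular mesh panel in a grey plastic frame, 80 mm wide (its y axis), 90 mm high, 9 mm thick (its x axis is the normal of the mesh), with a grip tab in the middle of the top edge, 36 mm wide, 12 mm thick, reaching from 90 to 120 mm above the underside; 60 g. Origin: centre of the underside; z points up through the tab. Starts upright in one of the three rack slots
- narrow_screen_b: the other narrow lint screen, same as the first: upright rectangular mesh panel in a grey plastic frame, 80 mm wide (its y axis), 90 mm high, 9 mm thick (its x axis is the normal of the mesh), with a grip tab in the middle of the top edge, 36 mm wide, 12 mm thick, reaching from 90 to 120 mm above the underside; 60 g. Origin: centre of the underside; z points up through the tab. Starts upright in one of the three rack slots
- rack: fixed wire rack: wooden base 250x110 mm, 12 mm high, three slots in a row along its x axis, 80 mm apart (at x = -80, 0, +80 mm). Each slot is a pair of wire hoops along the rack's y axis, 60 mm wide, topping out 58 mm above the worktop, 12 mm apart inside; the screens stand on the base between them, with their x along the rack's x (their undersides 12 mm above the worktop), and are drawn straight up. Origin: centre of the underside
- stand: fixed inspection stand: a 6 mm grey base board, 360 mm along its x (-70 to +290) by 150 mm, with a black ring mark at its origin; at x = +255 mm an upright column 22 mm thick, 334 mm high; on it a black camera head 60x60x56 mm whose lens looks level along the stand's -x, the lens face at x = +160 mm. On the stand's -y side the control box, 110x100 mm, 40 mm high, centred at y = -150 mm, with the lamp selector on top. Origin: under the viewing point, on the worktop; z up
- view_point (a point): the viewing point: on the camera's axis, level with the lens, 160 mm in front of the lens face, vertically above the ring mark; its height (200 to 250 mm above the worktop) follows the camera head on its column. x axis: level, along the viewing line, from here to the lens; z up
- selector_grip (a point): centre of the selector's bar grip, on the turning axis (which is vertical), 8 mm below the top of the bar. Black bar 44 mm long, 14 mm wide, standing 32 mm clear of its 48 mm disc (top of the bar 82 mm, of the disc 50 mm above the worktop). x axis: along the bar, towards the pointer end; z up
- selector (a joint): lamp selector angle, rad; grows clockwise seen from above, 0 to 2.1 between stops. Four white marks on its far side, clockwise at 0, 0.7, 1.4 (the third) and 2.1, each with a light click stop that pulls the knob in when let go within about 0.2 rad. At 0 the pointer is 1.05 rad anticlockwise of the stand's x axis. Starts anywhere between 0 and 0.75, not always in a click stop
- metal_pot: bystander, loose: open grey metal pot, 79x94x100 mm; origin at the centre of its underside
- wood_peg: bystander, loose: small wooden clothes peg lying flat, 15x72x12 mm; origin at the centre of its underside
- measure: bystander, loose: pocket tape measure, 29x65x64 mm; origin at the centre of its underside
- thread_reel: bystander, loose: reel of white thread, 31 mm wide, 43 mm high; origin at the centre of its underside
- polish_pot: bystander, loose: small round pot with a lid, 62 mm wide, 35 mm high; origin at the centre of its underside
There are look-alikes about, which are no part of the job. Leave any green or pink look-alike of the wide_screen alone.

How it is judged:
On the way, in this order (a step that is already met when the one before it is completed fails the run):
1. the selector is at the third mark and let go of, the wide screen still in the rack (value of joint selector between 1.28 and 1.52 rad and contact force between the fingers and stand below 0.3 N and height (world z) of wide_screen below 0.03 m), for 0.2 s.
2. the wide screen is drawn clear of the rack in the fingers (height (world z) of wide_screen above 0.075 m and contact force between the fingers and wide_screen above 0.5 N), for 0.2 s.
At the end, for the whole second after the job is handed in: Selector at the third mark (within 0.12 rad). The wide screen is held still by the fingers, touching neither stand nor rack; its middle within 15 mm of the viewing point along each axis, mesh square to the viewing line (either face) and upright, tab on top, both within 0.14 rad (value of joint selector between 1.28 and 1.52 rad and x of wide_screen_mid in the frame of view_point between -0.015 and 0.015 m and y of wide_screen_mid in the frame of view_point between -0.015 and 0.015 m and z of wide_screen_mid in the frame of view_point between -0.015 and 0.015 m and angle between the x axis of wide_screen and the x axis of view_point, either way round below 0.14 rad and angle between wide_screen's own z axis and vertical below 0.14 rad and linear speed of wide_screen below 0.02 m/s and contact force between the fingers and wide_screen above 0.5 N and contact force between wide_screen and stand below 0.2 N and contact force between wide_screen and rack below 0.2 N); the arm keeps its last pose, push and grip.
It fails at once if a narrow screen is moved by more than 20 mm (distance of any of narrow_screen_a, narrow_screen_b from where it was at the start of the episode above 0.02 m).
It fails at once if the camera head is shifted by more than 10 mm (distance of view_point from where it was at the start of the episode above 0.01 m).
It fails at once if a bystander is moved by more than 30 mm (distance of any of metal_pot, wood_peg, measure, thread_reel, polish_pot from where it was at the start of the episode above 0.03 m).
It also fails if it takes over 54 s, if anything falls off the work surface, if the arm or the gripper's body presses on something with over 40 N, if the wrist force passes 120 N, or if a joint passes its speed limit or range.

## Working session

There is one attempt and no reset: what is moved stays moved. The work goes in short steps, Python scripts to look and compute and a tool call to move; the robot and the scene stay as the last step left them, time stands still between calls to the robot, and variables do not carry over. Pictures are saved under pics/ and viewed, at most 13 in all, crops included, and the job is handed in when it is done.

Besides the shell and the picture viewer there is one more tool, called after "Request:" by a JSON object that holds its "fn" and its "kwargs", one argument or row to a line. move_arm: Moves the arm, as the interface text tells. Its arguments: {"type":"object","properties":{"plan":{"type":"array"}},"required":["plan"]}

```bash
mkdir -p pics
cat > h.py <<'E'
import numpy as np, cv2
from bench import sense, imaging, ticket, manip
from scipy.spatial.transform import Rotation as Rn
def toworld(c,p,cal=None):
    cal=cal or imaging.get_calibration(c); return np.array(cal["R"]).T@(np.array(p)-np.array(cal["t"]))
def proj(c,X,cal=None):
    cal=cal or imaging.get_calibration(c); q=np.array(cal["intrinsics"])@(np.array(cal["R"])@np.array(X)+np.array(cal["t"])); return q[:2]/q[2]
def ray_z(c,uv,z,cal=None):
    cal=cal or imaging.get_calibration(c); R=np.array(cal["R"]);C=-R.T@np.array(cal["t"])
    d=R.T@np.linalg.inv(np.array(cal["intrinsics"]))@np.array([uv[0],uv[1],1.]); return C+d*(z-C[2])/d[2]
def save(im,n): cv2.imwrite("pics/"+n,im[:,:,::-1])
E
python3 - <<'E'
from h import *
np.set_printoptions(precision=4,suppress=True)
s=sense(); print(s["clock"],s["eef_pos"],s["tool_rot"],manip.grip_depth)
for c in("top","side"):
    im=imaging.grab_frame(c); save(im,c+"0.png")
    for q in("wide_screen","narrow_screen_a","rack","stand","view_point","selector_grip","metal_pot","wood_peg","measure","thread_reel","polish_pot"):
        for d in imaging.landmark_of(c,q)[:3]:
            X=toworld(c,d["at"]); print(c,q,round(d["p"],2),X,proj(c,X))
print(sense()["clock"])
E
```

```text
0.0 [0.2491 0.4897 0.2305] [ 0.2332  0.9724 -0.0008 -0.0003] 0.0187
top wide_screen 0.6 [ 0.4278  0.5276 -0.0003] [164.166  263.3654]
top wide_screen 0.42 [0.516  0.1922 0.0133] [272.23   234.8926]
top narrow_screen_a 0.67 [0.4784 0.3507 0.0072] [221.1952 247.0211]
top narrow_screen_a 0.44 [0.4942 0.2705 0.0073] [247.102  242.0186]
top rack 0.64 [ 0.5065  0.2695 -0.0002] [247.7433 238.4311]
top stand 0.76 [ 0.5637 -0.028   0.0076] [342.6929 220.2374]
top view_point 0.74 [ 0.6708 -0.2497 -0.0035] [411.0712 188.0314]
top selector_grip 0.63 [ 0.5944 -0.1762  0.0726] [394.1437 206.4936]
top metal_pot 0.88 [ 0.6859  0.2032 -0.0018] [269.6329 183.1405]
top wood_peg 0.44 [ 0.4257 -0.0554 -0.0016] [352.086  264.6674]
top measure 0.55 [ 0.6698 -0.2472 -0.0025] [410.3805 188.2638]
top thread_reel 0.51 [0.4263 0.0441 0.001 ] [319.9744 264.3031]
top polish_pot 0.64 [ 0.3988 -0.1505  0.0006] [383.3233 273.4932]
side wide_screen 0.91 [0.5198 0.1903 0.018 ] [294.2526 257.5661]
side wide_screen 0.6 [ 0.4024 -0.2908  0.0023] [345.2691 196.2593]
side wide_screen 0.56 [ 0.4249  0.5255 -0.0036] [306.235
[... 220 characters left out ...]
[0.5176 0.1918 0.0184] [294.8759 257.8577]
side stand 0.55 [ 0.6008 -0.1767  0.0783] [292.2198 186.2375]
side view_point 0.61 [ 0.4302  0.043  -0.0014] [328.4957 240.7019]
side selector_grip 0.61 [ 0.5998 -0.1784  0.0752] [292.5305 186.8091]
side metal_pot 0.75 [0.6819 0.2069 0.0021] [242.3428 257.7802]
side metal_pot 0.17 [ 0.671  -0.2482  0.0029] [278.3132 193.5552]
side wood_peg 0.48 [ 0.5698 -0.0285  0.0003] [292.1142 224.4912]
side wood_peg 0.42 [ 0.4231 -0.0579  0.0035] [333.9376 224.552 ]
side measure 0.47 [ 0.669  -0.2492  0.0047] [278.8516 193.1096]
side thread_reel 0.67 [0.4292 0.0425 0.0013] [328.8523 239.9834]
side polish_pot 0.71 [ 0.4007 -0.143   0.0047] [342.4024 213.461 ]
1.2
```

View pics/top0.png

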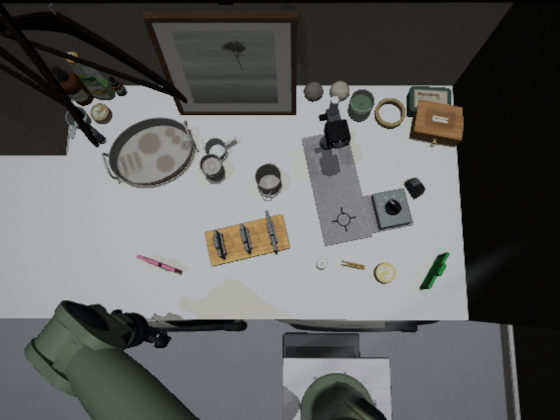

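View pics/side0.png

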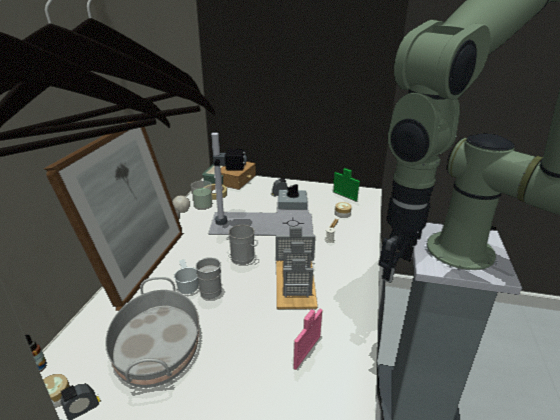

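The top view shows the rack at (247,239), with slots at (220,243), (246,240) and (271,233). The ring is at (343,218), the selector at (393,207) and the camera head at (337,132).

Candidates for the wide screen: grey in the third slot (271,233); narrow ones at (246,240) and (220,243); pink (160,264); green (435,271). I choose (271,233) because it is grey, widest and in the rack. I'll check it in a close crop along with the selector.

Run:
```python
from h import *
np.set_printoptions(precision=4,suppress=True)
im=cv2.imread("pics/top0.png"); sd=cv2.imread("pics/side0.png")
a=cv2.resize(im[180:235,365:420],(400,400),interpolation=cv2.INTER_CUBIC)
b=cv2.resize(im[200:270,200:290],(400,311),interpolation=cv2.INTER_CUBIC)
c=cv2.resize(sd[120:240,190:330],(400,343),interpolation=cv2.INTER_CUBIC)
d=cv2.resize(im[90:250,290:420],(243,300),interpolation=cv2.INTER_CUBIC)
o=np.zeros((600,800,3),np.uint8); 
o[:300,:300]=cv2.resize(a,(300,300)); o[300:600,:386]=cv2.resize(b,(386,300)); o[:300,400:750]=cv2.resize(c,(350,300)); o[300:600,400:643]=d
cv2.imwrite("pics/crop1.png",o)
# board corners z=.006, rack corners z=.012
for uv in((322,243),(303,137),(374,236)): print(ray_z("top",uv,.006)) 
for c in("top","side"):
    print(c,proj(c,[0.566,-.027,.006]))
```

```text
[0.492  0.0375 0.006 ]
[0.8392 0.0959 0.006 ]
[ 0.5143 -0.1247  0.006 ]
top [342.3164 219.6083]
side [293.1114 223.4754]
```

View pics/crop1.png

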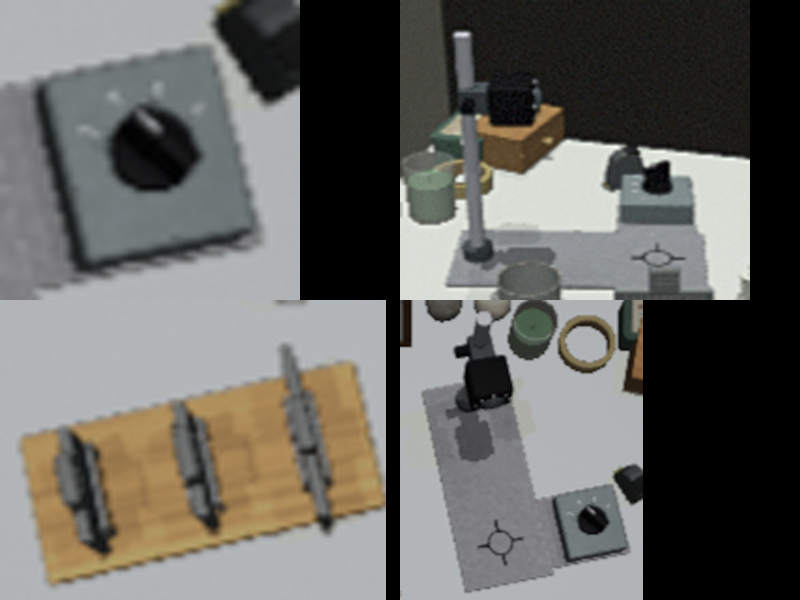

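The crop confirms the right slot holds the widest grey screen. The selector pointer is roughly 0.6 rad left of world x, near mark 2. Next I move over the selector.

Request:
{"fn": "move_arm", "kwargs": {
  "plan": [
    [0,-31,-22,-6,0,0,0],
    [0,-62,-44,-12,0,0,0],
    [0,-93,-66,-18,0,0,0],
    [0,-124,-88,-24,0,0,0],
    [0,-155,-110,-30,0,0,0]
  ]
}}

```text
clock: 1.62
eef_pos: [0.3381, 0.3204, 0.2616]
tool_rot: [0.233, 0.973, 0.0, 0.0]
force: [0.2, -0.3, 0.3]
finger_gap: 0.0852
grasp_force: 0.0
```

Request:
{"fn": "move_arm", "kwargs": {
  "plan": [
    [0,-31,-22,0,0,0,0],
    [0,-62,-44,0,0,0,0],
    [0,-93,-66,0,0,0,0],
    [0,-124,-88,0,0,0,0],
    [0,-155,-110,0,0,0,0]
  ]
}}

```text
clock: 2.03
eef_pos: [0.4265, 0.1518, 0.2616]
tool_rot: [0.233, 0.972, 0.0, 0.0]
force: [1.3, 0.4, -0.3]
finger_gap: 0.0855
grasp_force: 0.0
```

Request:
{"fn": "move_arm", "kwargs": {
  "plan": [
    [0,-31,-22,0,0,0,0],
    [0,-62,-44,0,0,0,0],
    [0,-93,-66,0,0,0,0],
    [0,-124,-88,0,0,0,0],
    [0,-155,-110,0,0,0,0]
  ]
}}

```text
clock: 2.45
eef_pos: [0.5148, -0.0168, 0.2615]
tool_rot: [0.233, 0.972, 0.0, 0.0]
force: [0.1, 0.6, -0.4]
finger_gap: 0.0852
grasp_force: 0.0
```

Request:
{"fn": "move_arm", "kwargs": {
  "plan": [
    [0,-31,-22,0,0,0,-0.12],
    [0,-62,-44,0,0,0,-0.24],
    [0,-93,-66,0,0,0,-0.36],
    [0,-120,-88,0,0,0,-0.48],
    [0,-120,-88,0,0,0,-0.48]
  ]
}}

```text
clock: 2.87
eef_pos: [0.5834, -0.1537, 0.2604]
tool_rot: [-0.004, 1.0, -0.001, 0.001]
force: [0.2, -0.3, -0.5]
finger_gap: 0.0849
grasp_force: 0.0
```

```bash
cat >> h.py <<'E'
def rel(X,yaw):
    "shift (mm, tool axes) and turn about tool z to TCP X with tool x at world angle yaw, tool down"
    s=sense(); R=Rn.from_quat(s["tool_rot"])
    T=Rn.from_matrix(np.array([[np.cos(yaw),np.sin(yaw),0],[np.sin(yaw),-np.cos(yaw),0],[0,0,-1]]))
    return np.round(R.inv().apply(np.array(X)-s["eef_pos"])*1000,1), np.round((R.inv()*T).as_rotvec(),3)
E
python3 - <<'E'
from h import *
np.set_printoptions(precision=4,suppress=True)
s=sense(); print(s["clock"],s["eef_pos"],s["joint_positions"])
im=imaging.grab_frame("wrist"); save(im,"w1.png"); cal=imaging.get_calibration("wrist")
for q in("selector_grip","view_point","stand"):
    for d in imaging.landmark_of("wrist",q)[:2]: print(q,d["p"],toworld("wrist",d["at"],cal))
print(rel([.597,-.177,.26],3.74))
E
```

```text
2.8667 [ 0.5834 -0.1537  0.2604] [-0.3788  0.4089  0.0048  1.1645 -0.0021 -0.3861]
selector_grip 0.63 [ 0.5974 -0.1717  0.075 ]
stand 0.59 [ 0.5698 -0.0201  0.0057]
(array([-16.1, -30.2,   1. ]), array([ 0.001, -0.001, -0.59 ]))
```

View pics/w1.png

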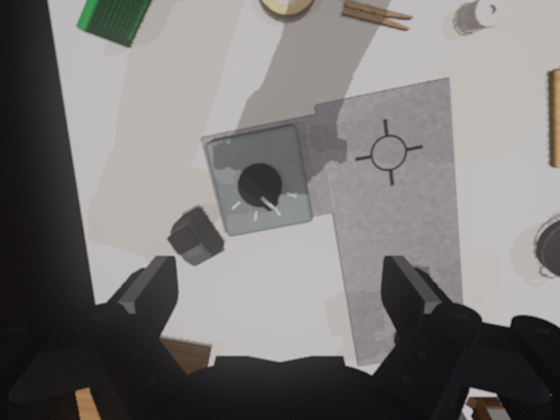

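The wrist view shows the ring at (389,153), the selector disc at (260,185), and the pointer line from (262,197) to (279,215) aimed at the second mark. The marks are at (293,194), (279,211), (256,216) and (236,205). The tape measure is at (195,235) beside the box.

Run:
```python
from h import *
np.set_printoptions(precision=4,suppress=True)
g=lambda u,z: ray_z("wrist",u,z)
ring=g((389,153),.006); print("ring",ring)
ang=lambda a,b: np.arctan2(b[1]-a[1],b[0]-a[0])
for a,b in(((331,190),(357,363)),((449,78),(463,310)),((317,104),(449,78)),((388,120),(391,184)),((357,158),(421,147))): print("edge",ang(g(a,.006),g(b,.006)))
for a,b in(((204,140),(229,235)),((298,124),(312,218)),((204,140),(298,124))): print("box",ang(g(a,.04),g(b,.04)))
c=g((260,185),.05); print("disc",c)
for u in((293,194),(279,211),(256,216),(236,205)): p=g(u,.04); print("mark",p,ang(c,p))
print("pointer",ang(g((262,197),.082),g((279,215),.082)), g((262,197),.082),g((279,215),.082))
print("pointer@50",ang(c,g((279,215),.08)))
im=cv2.imread("pics/w1.png"); cv2.imwrite("pics/w1c.png",cv2.resize(im[120:245,190:330],(784,600*1),interpolation=cv2.INTER_CUBIC))
```

```text
ring [ 0.5637 -0.0193  0.006 ]
edge 0.19357038795483902
edge 0.20337407364134608
edge 1.7681633263573104
edge 0.1415316538559033
edge 1.7521816418623872
box 0.21345713809721442
box 0.17472077555761742
box 1.7449679843306383
disc [ 0.5931 -0.1673  0.05  ]
mark [ 0.6052 -0.1316  0.04  ] 1.2436818823955647
mark [ 0.6249 -0.1468  0.04  ] 0.571692188289384
mark [ 0.631  -0.1725  0.04  ] -0.13725126009559213
mark [ 0.6184 -0.1946  0.04  ] -0.8242491474950021
pointer 0.7414759850761735 [ 0.5978 -0.1637  0.082 ] [ 0.616  -0.1469  0.082 ]
pointer@50 0.7124789942130623
```

View pics/w1c.png

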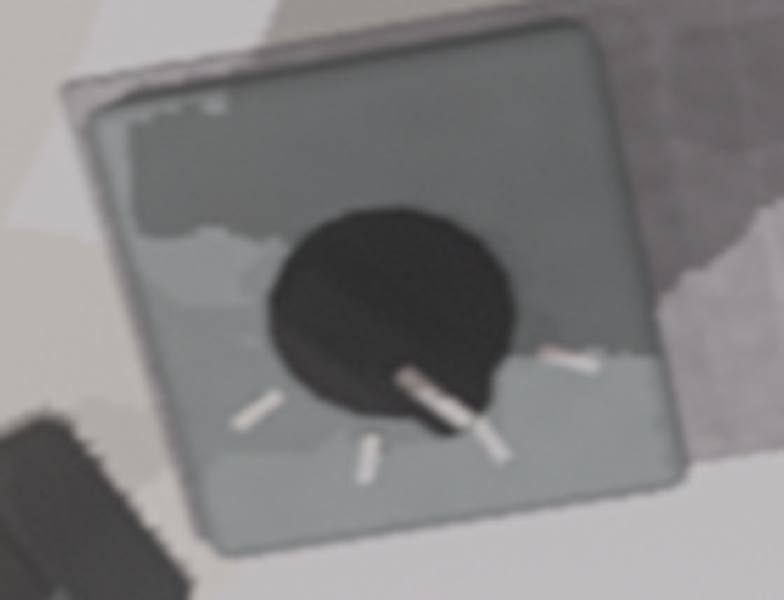

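Request:
{"fn": "move_arm", "kwargs": {
  "plan": [
    [0,-3,-4,15,0,0,-0.12],
    [0,-6,-8,30,0,0,-0.24],
    [0,-9,-12,45,0,0,-0.36],
    [0,-12,-15,60,0,0,-0.48],
    [0,-12,-15,60,0,0,-0.59]
  ]
}}

```text
clock: 3.48
eef_pos: [0.5917, -0.1606, 0.1985]
tool_rot: [-0.298, 0.954, 0.001, -0.002]
force: [-1.1, 0.8, -0.4]
finger_gap: 0.0855
grasp_force: 0.0
```

Request:
{"fn": "move_arm", "kwargs": {
  "plan": [
    [0,0,0,0,0,0,0],
    [0,0,0,0,0,0,0],
    [0,0,0,0,0,0,0]
  ]
}}

```text
clock: 3.73
eef_pos: [0.5936, -0.1617, 0.2023]
tool_rot: [-0.295, 0.956, -0.0, 0.0]
force: [0.4, 0.1, 0.3]
finger_gap: 0.0857
grasp_force: 0.0
```

Run:
```python
from h import *
np.set_printoptions(precision=4,suppress=True)
s=sense(); print(s["clock"],s["eef_pos"],s["joint_positions"])
cal=imaging.get_calibration("wrist");im=imaging.grab_frame("wrist"); save(im,"w2.png")
np.savez("w2.npz",**{k:np.array(v) for k,v in cal.items()})
for q in("selector_grip","stand"):
    for d in imaging.landmark_of("wrist",q)[:2]: print(q,d["p"],toworld("wrist",d["at"],cal))
```

```text
3.7333 [ 0.5936 -0.1617  0.2023] [-0.3859  0.465  -0.0579  1.0466  0.     -0.9838]
selector_grip 0.82 [ 0.5977 -0.1763  0.076 ]
selector_grip 0.62 [ 0.4032 -0.1521  0.0037]
stand 0.67 [ 0.5692 -0.03    0.0032]
```

View pics/w2.png

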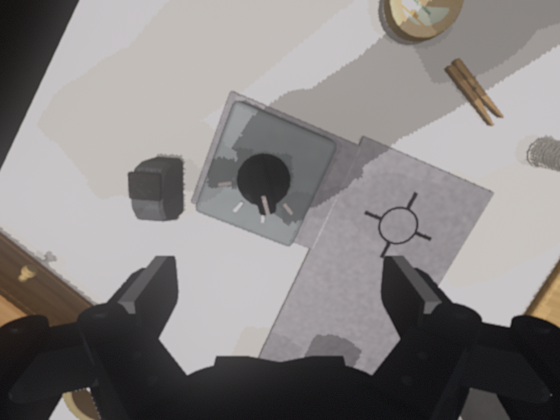

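It has settled. The ring is at (398,225), the disc at (264,179), and the bar pointer's white line runs from about (264,198) to (268,213). The marks are at (290,210), (263,219) and (238,207).

Run:
```python
from h import *
np.set_printoptions(precision=4,suppress=True)
cal=dict(np.load("w2.npz")); g=lambda u,z: ray_z("wrist",u,z,cal)
ang=lambda a,b: np.arctan2(b[1]-a[1],b[0]-a[0])
ring=g((398,225),.006); c=g((264,179),.05); print("ring",ring,"disc",c)
print("yaw ring->disc",ang(ring,c)+np.pi/2)
for a,b,o in(((311,246),(263,352),0),((492,191),(404,352),0),((365,138),(492,191),np.pi/2)): print("edge",ang(g(a,.006),g(b,.006))-o)
print("pointer",ang(g((264,198),.082),g((268,213),.082)),g((264,198),.082),g((268,213),.082),ang(c,g((268,213),.082)))
for u in((290,210),(263,219),(238,207)): print("mark",ang(c,g(u,.04)))
im=cv2.imread("pics/w2.png")[160:235,200:310]; cv2.imwrite("pics/w2c.png",cv2.resize(im,(800,545),interpolation=cv2.INTER_CUBIC))
```

```text
ring [ 0.5663 -0.0288  0.006 ] disc [ 0.5958 -0.1762  0.05  ]
yaw ring->disc 0.19705982529901345
edge 0.22211108682547134
edge 0.24996644892021716
edge 0.21691271171553583
pointer 0.8389655652842183 [ 0.6022 -0.1703  0.082 ] [ 0.6109 -0.1607  0.082 ] 0.7992893905259189
mark 1.2364832449464913
mark 0.5527224437951199
mark -0.11759163588792218
```

View pics/w2c.png

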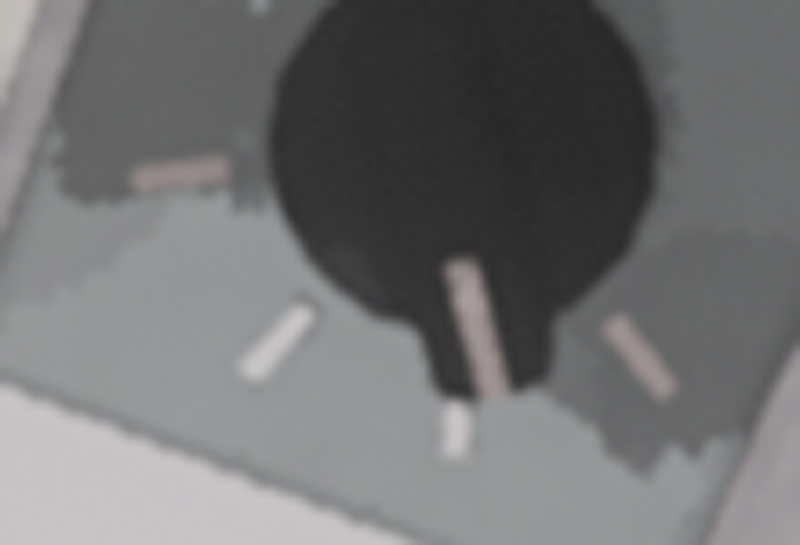

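Run:
```python
from h import *
print(rel([.5967,-.1762,.10],3.96),rel([.5967,-.1762,.057],3.96))
```

```text
(array([  5.4, -13.1, 102.1]), array([-0.001,  0.001, -0.22 ])) (array([  5.4, -13.1, 145.1]), array([-0.001,  0.001, -0.22 ]))
```

Request:
{"fn": "move_arm", "kwargs": {
  "plan": [
    [0.5,2,-5,30,0,0,-0.11],
    [0.5,5,-13,60,0,0,-0.22],
    [0.5,5,-13,85,0,0,-0.22],
    [0.5,5,-13,85,0,0,-0.22],
    [0.5,5,-13,85,0,0,-0.22]
  ]
}}

```text
clock: 4.3
eef_pos: [0.5955, -0.1757, 0.1155]
tool_rot: [-0.398, 0.917, 0.001, -0.001]
force: [-0.4, 0.8, -0.1]
finger_gap: 0.0427
grasp_force: 0.0
```

Run:
```python
from h import *
np.set_printoptions(precision=4,suppress=True)
print(rel([.5967,-.1762,.057],3.96))
cal=imaging.get_calibration("wrist");im=imaging.grab_frame("wrist"); save(im,"w3.png")
for d in imaging.landmark_of("wrist","selector_grip")[:2]: print(d["p"],toworld("wrist",d["at"],cal))
print(proj("wrist",[.5967,-.1762,.082],cal),proj("wrist",[.5967+.022*np.cos(.82),-.1762+.022*np.sin(.82),.082],cal))
```

```text
(array([-0.5, -1.4, 58.5]), array([ 0.003, -0.001, -0.   ]))
0.82 [ 0.5953 -0.1737  0.0744]
[276.2214 235.7088] [276.3682 271.8156]
```

View pics/w3.png

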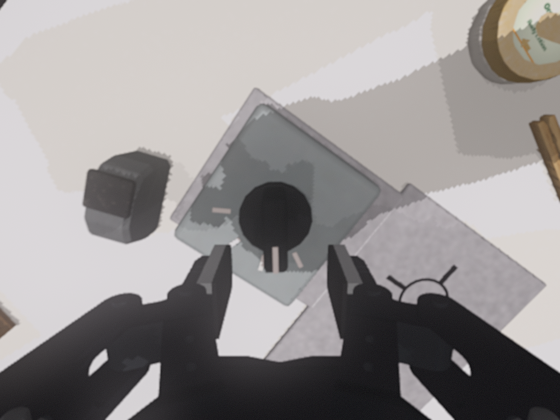

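The bar pointer at (276,248) to (276,271) matches my prediction and is centred and aligned between the fingers. I descend and close.

Request:
{"fn": "move_arm", "kwargs": {
  "plan": [
    [0.5,0,-1,25,0,0,0],
    [0.5,0,-1,45,0,0,0],
    [0.5,0,-1,57,0,0,0],
    [0.7,0,-1,57,0,0,0],
    [1,0,-1,57,0,0,0]
  ]
}}

```text
clock: 4.82
eef_pos: [0.5977, -0.1769, 0.0602]
tool_rot: [-0.398, 0.917, -0.0, 0.0]
force: [0.2, 0.4, 0.5]
finger_gap: 0.0192
grasp_force: 0.0
```

Request:
{"fn": "move_arm", "kwargs": {
  "plan": [
    [1,0,0,0,0,0,0],
    [1,0,0,0,0,0,0],
    [1,0,0,0,0,0,0]
  ]
}}

```text
clock: 5.07
eef_pos: [0.5978, -0.1768, 0.0608]
tool_rot: [-0.398, 0.917, -0.0, 0.001]
force: [-2.9, 3.0, 5.7]
finger_gap: 0.0127
grasp_force: 60.2
```

Request:
{"fn": "move_arm", "kwargs": {
  "plan": [
    [1,0,0,0,0,0,0.12],
    [1,0,0,0,0,0,0.24],
    [1,0,0,0,0,0,0.36],
    [1,0,0,0,0,0,0.48],
    [1,0,0,0,0,0,0.6]
  ]
}}

```text
clock: 5.48
eef_pos: [0.5974, -0.1762, 0.0608]
tool_rot: [-0.107, 0.994, 0.0, 0.0]
force: [-4.2, 2.9, 7.4]
finger_gap: 0.0126
grasp_force: 60.4
```

Request:
{"fn": "move_arm", "kwargs": {
  "plan": [
    [1,0,0,0,0,0,0.12],
    [1,0,0,0,0,0,0.24],
    [1,0,0,0,0,0,0.36],
    [1,0,0,0,0,0,0.36],
    [1,0,0,0,0,0,0.36]
  ]
}}

```text
clock: 5.9
eef_pos: [0.5973, -0.1759, 0.0608]
tool_rot: [0.07, 0.998, 0.001, 0.0]
force: [-3.6, 4.7, 7.7]
finger_gap: 0.0127
grasp_force: 60.4
```

Request:
{"fn": "move_arm", "kwargs": {
  "plan": [
    [0.5,0,0,0,0,0,0],
    [0.5,0,0,0,0,0,0],
    [0.5,0,0,0,0,0,0],
    [0.5,0,0,-30,0,0,0],
    [0.5,0,0,-60,0,0,0]
  ]
}}

```text
clock: 6.32
eef_pos: [0.5958, -0.1765, 0.118]
tool_rot: [0.07, 0.998, 0.001, -0.002]
force: [1.2, 0.2, 0.5]
finger_gap: 0.0427
grasp_force: 0.0
```

Request:
{"fn": "move_arm", "kwargs": {
  "plan": [
    [0,0,0,-35,0,0,0],
    [0,0,0,-70,0,0,0],
    [0,0,0,-100,0,0,0],
    [0,0,0,-100,0,0,0],
    [0,0,0,-100,0,0,0]
  ]
}}

```text
clock: 6.73
eef_pos: [0.5989, -0.1777, 0.2218]
tool_rot: [0.07, 0.998, -0.001, 0.003]
force: [-1.1, -1.0, -0.3]
finger_gap: 0.0851
grasp_force: 0.0
```

Run:
```python
from h import *
np.set_printoptions(precision=4,suppress=True)
s=sense(); print(s["clock"],s["eef_pos"])
cal=imaging.get_calibration("wrist");im=imaging.grab_frame("wrist"); save(im,"w4.png")
np.savez("w4.npz",**{k:np.array(v) for k,v in cal.items()})
for q in ("selector_grip","stand"):
  for d in imaging.landmark_of("wrist",q)[:1]: print(d["p"],toworld("wrist",d["at"],cal))
# refine wide screen from side/top networks too
for c in("top","side"):
  imaging.grab_frame(c)
  for d in imaging.landmark_of(c,"wide_screen")[:2]: print(c,d["p"],toworld(c,d["at"]))
u=proj("wrist",[.597,-.1765,.05],cal).astype(int); print(u)
x0=max(u[0]-55,0);y0=max(u[1]-40,0)
cr=im[y0:y0+110,x0:x0+110]
save(cv2.resize(cr,(600,600),interpolation=cv2.INTER_CUBIC),"w4c.png"); print(x0,y0,cr.shape)
```

```text
6.7333 [ 0.5989 -0.1777  0.2218]
0.8 [ 0.6005 -0.174   0.0745]
0.76 [ 0.5699 -0.0295  0.0043]
top 0.63 [0.4295 0.5276 0.0007]
top 0.48 [0.5188 0.1914 0.0127]
side 0.84 [0.5214 0.1918 0.0167]
side 0.81 [ 0.4244  0.5296 -0.0015]
[280 178]
225 138 (110, 110, 3)
```

View pics/w4c.png

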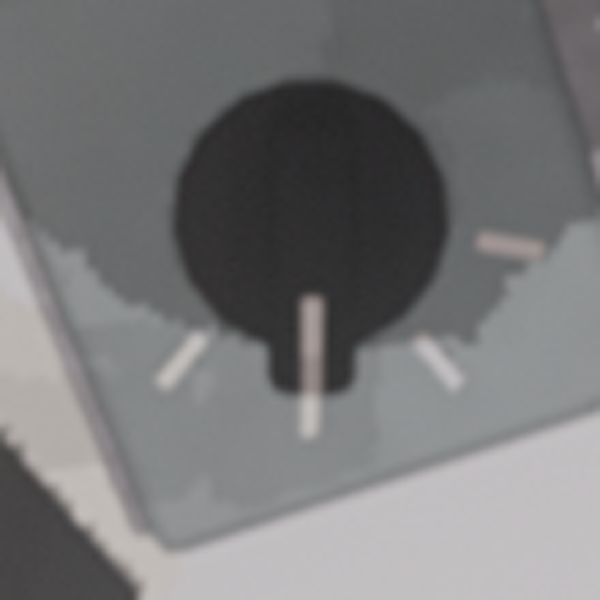

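The selector's pointer is on the third mark (pointer tip and mark line up at (312,395) in the crop), and it has been let go. Next I find the lens height by matching a 60x60x56 mm head box to the dark pixels in the side and top pictures.

Run:
```python
from h import *
np.set_printoptions(precision=4,suppress=True)
O=np.array([.5675,-.0292]); y=.20; ex=np.array([np.cos(y),np.sin(y)]); ey=np.array([-np.sin(y),np.cos(y)])
W=lambda a,b,z: np.r_[O+a*ex+b*ey,z]
for c in("top","side"):
    im=cv2.imread(f"pics/{c}0.png"); g=im.max(axis=2)
    cc=proj(c,W(.19,0,.225)); r=np.s_[int(cc[1])-30:int(cc[1])+30,int(cc[0])-30:int(cc[0])+30]
    res=[]
    for thr in(45,):
      m=(g<thr)
      for h in np.arange(.195,.256,.005):
        for L in(.056,.060):
          hz=(.058+.058-L)/2+.0
          P=np.array([proj(c,W(a,b,z)) for a in(.16,.16+L) for b in(-.03,.03) for z in(h-.03,h+.03)])
          k=np.zeros(g.shape,np.uint8); cv2.fillConvexPoly(k,cv2.convexHull(np.round(P).astype(np.int32)),1)
          ring=cv2.dilate(k,np.ones((7,7)))-k
          res.append((m[k>0].mean()-m[ring>0].mean(),round(h,3),L))
    print(c,cc,[(np.round(a,2),b,l) for a,b,l in sorted(res)[::-1][:6]])
    for h in(.2,.225,.25): print(h,"lens px",proj(c,W(.16,0,h)))
sd=cv2.imread("pics/side0.png"); print("rows max-chan, side col 232,238",sd.max(2)[142:178,[230,234,238,242,246]].T)
s=sense(); print(s["eef_pos"])
# wide screen region in top: long axis at z~.102 top of panel
```

```text
top [336.3544 138.2649] [(np.float64(0.7), np.float64(0.255), 0.056), (np.float64(0.69), np.float64(0.255), 0.06), (np.float64(0.68), np.float64(0.25), 0.06), (np.float64(0.66), np.float64(0.245), 0.06), (np.float64(0.65), np.float64(0.24), 0.06), (np.float64(0.65), np.float64(0.25), 0.056)]
0.2 lens px [337.8475 151.4237]
0.225 lens px [338.7043 148.4674]
0.25 lens px [339.5953 145.3929]
side [236.9108 165.3714] [(np.float64(0.31), np.float64(0.255), 0.06), (np.float64(0.28), np.float64(0.25), 0.06), (np.float64(0.26), np.float64(0.245), 0.06), (np.float64(0.25), np.float64(0.255), 0.056), (np.float64(0.24), np.float64(0.24), 0.06), (np.float64(0.22), np.float64(0.25), 0.056)]
0.2 lens px [246.2416 172.4808]
0.225 lens px [245.9974 165.5485]
0.25 lens px [245.7486 158.4885]
rows max-chan, side col 232,238 [[ 31  26  31  25  32  26  23  28  26  22  30  25  26  32  14  16  14  16
   11  18  18  24  13  15  13  20   7  17  67 161 177 174 155  96 100  92]
 [ 28  33  31  27  26  31  30  28  21  22  29  19  28  32  20  22  16  14
   16  11  15  12  13  21   9  22   4  15  70 153 167 174 168 140  92  83]
 [ 25  30  34  24  30  31  24  28  26  20  24  30  26  35  19  11  10  16
   16  19  13  15  19  22  13  18  19  16  76 163 165 167 168 160  93  79]
 [ 26  28  30  28  38  31  29  23  16  26  33  31   6  22  27  17   7  10
    8  12  34  15   2  13   3  23  10  33  94 168 159 106  76  65  74  82]
 [ 26  29  31  26  35  26  30  22  27  30  24  27  22  29  48  57  53  52
   44  62 141 140 143 155 169 177 175 161 100  69  70  69  72  84  93  74]]
[ 0.5967 -0.1766  0.2178]
```

Run:
```python
from h import *
np.set_printoptions(precision=1,suppress=True)
O=np.array([.5675,-.0292]); y=.20; ex=np.array([np.cos(y),np.sin(y)]); ey=np.array([-np.sin(y),np.cos(y)])
W=lambda a,b,z: np.r_[O+a*ex+b*ey,z]
for h in(.24,.25,.26):
  for b in(.03,-.03): print(h,b,"side bottom f/r",proj("side",W(.16,b,h-.03)),proj("side",W(.22,b,h-.03)),"top",proj("side",W(.16,b,h+.03)),proj("side",W(.22,b,h+.03)))
  print("topcam top face",[proj("top",W(a,b,h+.028)) for a,b in((.16,.03),(.16,-.03),(.22,-.03),(.22,.03))])
sd=cv2.imread("pics/side0.png"); b=cv2.resize(sd[140:182,215:259],(440,420),interpolation=cv2.INTER_CUBIC); b=np.clip(b.astype(float)*3,0,255).astype(np.uint8)
im=cv2.imread("pics/top0.png")[110:152,316:360]; t=np.clip(cv2.resize(im,(440,420),interpolation=cv2.INTER_CUBIC).astype(float)*3,0,255).astype(np.uint8)
# print as coarse numbers: green channel column/rows
print("side row profile mean cols 228-240",cv2.GaussianBlur(sd,(1,1),0).max(2)[144:174,228:241].mean(1))
print("top row profile cols 330-342",im.max(2)[:,14:27].mean(1)); print("top col profile rows 125-140",im.max(2)[15:30].mean(0))
cv2.imwrite("pics/head.png",np.hstack([b[:, :390],t[:, :400]]))
print(im.shape)
# wide screen extents in top
imaging.grab_frame("top")
for d in imaging.cut_out("top","wide_screen")[:2]:
    m=d["region"].astype(np.uint8); ys,xs=np.nonzero(m); print(d["p"],xs.min(),xs.max(),ys.min(),ys.max(),cv2.minAreaRect(np.c_[xs,ys].astype(np.float32)))
for X in([.519,.191,.102],): print(proj("top",X))
```

```text
0.24 0.03 side bottom f/r [245.3 173.5] [226.8 173.1] top [244.6 156.2] [225.8 155.9]
0.24 -0.03 side bottom f/r [247.  166.1] [229.2 165.8] top [246.4 149.4] [228.3 149. ]
topcam top face [array([329.2, 145.2]), array([351.3, 141. ]), array([346.4, 120. ]), array([324.4, 124.2])]
0.25 0.03 side bottom f/r [245.2 170.6] [226.7 170.3] top [244.5 153.3] [225.6 152.9]
0.25 -0.03 side bottom f/r [246.9 163.4] [229.1 163. ] top [246.3 146.5] [228.1 146.2]
topcam top face [array([329.5, 144. ]), array([351.8, 139.6]), array([346.8, 118.6]), array([324.7, 122.8])]
0.26 0.03 side bottom f/r [245.1 167.8] [226.5 167.4] top [244.4 150.3] [225.4 149.9]
0.26 -0.03 side bottom f/r [246.8 160.6] [228.9 160.3] top [246.2 143.7] [228.  143.3]
topcam top face [array([329.7, 142.6]), array([352.3, 138.3]), array([347.2, 117.1]), array([324.9, 121.3])]
side row profile mean cols 228-240 [ 28.3  28.2  28.8  28.5  26.8  24.5  24.   25.7  25.3  26.   25.9  32.9
  19.6  15.2  14.5  17.8  12.8  16.3  16.5  16.3  14.3  15.8  13.9  16.8
  12.3  16.2  73.2 160.8 169.1 167.8]
top row profile cols 330-342 [ 93.6  91.8  90.7  87.2  83.2  85.4  89.3  86.9  84.   72.1  48.9  26.5
  17.5  17.2  17.4  17.5  17.8  17.8  18.1  18.5  18.9  18.8  19.3  19.2
  19.2  19.5  20.1  20.2  20.9  18.9  22.3  22.8  23.3  41.6  37.8  34.2
  33.   38.3  82.6 111.8 117.2 116.6]
top col profile rows 125-140 [166.3 166.1 164.9 162.6 159.4 155.3 151.1 135.5  84.5  16.8   7.1   9.6
  13.6  17.1  19.1  19.5  19.5  19.2  19.3  19.5  19.3  18.6  18.8  18.6
  18.6  18.2  18.3  18.6  18.2  18.5  17.1  21.2  52.1  94.9 148.4 172.1
 175.9 176.7 177.9 179.4 181.  181.9 182.1 181.9]
(42, 44, 3)
0.59 138 181 255 272 ((159.35000610351562, 263.95001220703125), (45.53679656982422, 5.375871658325195), 18.43494987487793)
0.43 266 276 212 251 ((270.41180419921875, 231.64707946777344), (40.26091384887695, 3.8805696964263916), 75.96376037597656)
[271.2 229.5]
```

I take the lens height as about 0.248 m. The bottom edge of the head at side row 170 and its front edge at top row 143 both agree with that. Now I move over the wide screen.

Request:
{"fn": "move_arm", "kwargs": {
  "plan": [
    [0,13,35,0,0,0,0],
    [0,26,71,0,0,0,0],
    [0,39,106,0,0,0,0],
    [0,51,141,0,0,0,0],
    [0,64,176,-10,0,0,0]
  ]
}}

```text
clock: 7.6
eef_pos: [0.5569, 0.008, 0.2274]
tool_rot: [0.071, 0.997, 0.0, -0.002]
force: [0.6, 0.5, 0.5]
finger_gap: 0.0854
grasp_force: 0.0
```

Request:
{"fn": "move_arm", "kwargs": {
  "plan": [
    [0,13,35,0,0,0,0],
    [0,26,71,0,0,0,-0.1],
    [0,39,106,0,0,0,-0.2],
    [0,51,141,0,0,0,-0.3],
    [0,64,176,0,0,0,-0.385]
  ]
}}

```text
clock: 8.02
eef_pos: [0.5194, 0.1914, 0.2293]
tool_rot: [-0.124, 0.992, 0.0, 0.0]
force: [0.7, 0.4, -0.1]
finger_gap: 0.0856
grasp_force: 0.0
```

Request:
{"fn": "move_arm", "kwargs": {
  "plan": [
    [0,0,0,0,0,0,0],
    [0,0,0,0,0,0,0],
    [0,0,0,0,0,0,0]
  ]
}}

```text
clock: 8.27
eef_pos: [0.5199, 0.1895, 0.2291]
tool_rot: [-0.122, 0.993, -0.0, -0.0]
force: [-0.5, -0.9, 0.3]
finger_gap: 0.0853
grasp_force: 0.0
```

Run:
```python
from h import *
np.set_printoptions(precision=4,suppress=True)
s=sense(); print(s["clock"],s["eef_pos"])
cal=imaging.get_calibration("wrist");im=imaging.grab_frame("wrist"); save(im,"w5.png")
for q in ("wide_screen","narrow_screen_a","rack"):
  for d in imaging.landmark_of("wrist",q)[:2]: print(q,d["p"],toworld("wrist",d["at"],cal))
for d in imaging.cut_out("wrist","wide_screen")[:2]:
    m=d["region"].astype(np.uint8); ys,xs=np.nonzero(m); print(d["p"],m.sum(),xs.min(),xs.max(),ys.min(),ys.max(),cv2.minAreaRect(np.c_[xs,ys].astype(np.float32)))
    for y0 in range(ys.min(),ys.max()+1,8): r=xs[ys==y0]; print(y0,r.min(),r.max(),end="; ") if len(r) else 0
    print()
P=lambda X: proj("wrist",X,cal)
n=np.array([-np.sin(.245),np.cos(.245)]); t=np.array([np.cos(.245),np.sin(.245)])
for k in(-.018,0,.018): print("tab top pred",P(np.r_[np.array([.519,.191])+k*t,.132]))
for k in(-.06,.06): print("panel top pred",P(np.r_[np.array([.519,.191])+k*t,.102]))
```

```text
8.2667 [0.5199 0.1895 0.2291]
wide_screen 0.75 [0.5167 0.1948 0.0137]
wide_screen 0.71 [ 0.6828  0.2054 -0.0011]
narrow_screen_a 0.85 [0.4787 0.3475 0.011 ]
narrow_screen_a 0.67 [0.4945 0.2728 0.0133]
rack 0.94 [0.4999 0.2712 0.0036]
0.92 2052 278 296 113 257 ((287.0, 185.0), (144.0, 18.0), 90.0)
113 282 289; 121 280 292; 129 281 292; 137 281 292; 145 280 292; 153 280 292; 161 281 292; 169 280 292; 177 278 295; 185 278 296; 193 278 295; 201 278 295; 209 278 295; 217 278 295; 225 280 290; 233 279 291; 241 279 291; 249 279 291; 257 281 288; 
tab top pred [281.6667 178.5013]
tab top pred [281.6319 202.6525]
tab top pred [281.5984 225.8893]
panel top pred [281.4656 116.881 ]
panel top pred [281.2909 260.0744]
```

View pics/w5.png

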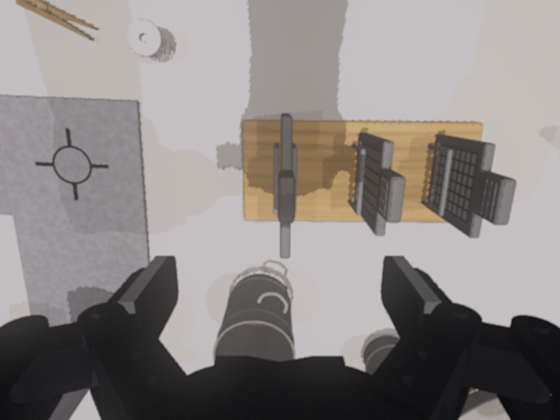

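The wide screen's tab is at (287,197), its panel spans rows 113 to 257 at column 286, and it is parallel to the fingers. That puts its centre at about (0.515, 0.194).

Run:
```python
from h import *
print(rel([.5152,.1941,.100],3.387))
```

```text
(array([  3.6,   6.7, 129.2]), array([-0.   , -0.   , -0.004]))
```

Request:
{"fn": "move_arm", "kwargs": {
  "plan": [
    [0,2,3,20,0,0,0],
    [0,4,6,50,0,0,0],
    [0,4,6,80,0,0,0],
    [0,4,6,110,0,0,0],
    [0,4,6,128,0,0,0]
  ]
}}

```text
clock: 8.93
eef_pos: [0.5133, 0.1932, 0.0985]
tool_rot: [-0.121, 0.993, -0.0, -0.002]
force: [-0.6, 0.3, 0.3]
finger_gap: 0.0854
grasp_force: 0.0
```

Request:
{"fn": "move_arm", "kwargs": {
  "plan": [
    [0,0,0,0,0,0,0],
    [0.6,0,0,0,0,0,0],
    [0.7,0,0,0,0,0,0],
    [0.8,0,0,0,0,0,0],
    [1,0,0,0,0,0,0]
  ]
}}

```text
clock: 9.35
eef_pos: [0.516, 0.1947, 0.1029]
tool_rot: [-0.122, 0.993, 0.0, 0.002]
force: [0.4, -0.2, 0.1]
finger_gap: 0.0386
grasp_force: 0.0
```

Request:
{"fn": "move_arm", "kwargs": {
  "plan": [
    [1,0,0,0,0,0,0],
    [1,0,0,0,0,0,0],
    [1,0,0,0,0,0,0]
  ]
}}

```text
clock: 9.6
eef_pos: [0.5154, 0.1946, 0.1023]
tool_rot: [-0.122, 0.993, -0.0, 0.001]
force: [-0.7, -1.0, 4.3]
finger_gap: 0.0109
grasp_force: 59.2
```

Gripped. Now I lift straight up.

Request:
{"fn": "move_arm", "kwargs": {
  "plan": [
    [1,0,0,-10,0,0,0],
    [1,0,0,-25,0,0,0],
    [1,0,0,-40,0,0,0],
    [1,0,0,-60,0,0,0],
    [1,0,0,-80,0,0,0]
  ]
}}

```text
clock: 10.02
eef_pos: [0.514, 0.1945, 0.1823]
tool_rot: [-0.122, 0.993, 0.0, -0.001]
force: [0.4, -0.3, -0.5]
finger_gap: 0.011
grasp_force: 58.4
```

Request:
{"fn": "move_arm", "kwargs": {
  "plan": [
    [1,0,0,-25,0,0,0],
    [1,0,0,-50,0,0,0],
    [1,0,0,-75,0,0,0],
    [1,0,0,-100,0,0,0],
    [1,0,0,-110,0,0,0]
  ]
}}

```text
clock: 10.43
eef_pos: [0.5157, 0.1949, 0.2954]
tool_rot: [-0.122, 0.993, 0.0, 0.002]
force: [0.6, 0.3, -0.5]
finger_gap: 0.0111
grasp_force: 58.4
```

Run:
```python
from h import *
s=sense();print(s["clock"],s["eef_pos"],s["finger_gap"],s["grasp_force"])
print(rel([.5675,-.0292,.2933],.20+np.pi/2))
print(rel([.5675,-.0292,.2933],s["joint_positions"][0]*0+3.387))
```

```text
10.4333 [0.51567535 0.19489802 0.29539904] 0.011120044557737876 58.44419717788696
(array([   4. , -230. ,    2.1]), array([0.004, 0.004, 1.615]))
(array([   4. , -230. ,    2.1]), array([ 0.   ,  0.005, -0.001]))
```

Request:
{"fn": "move_arm", "kwargs": {
  "plan": [
    [1,0,-20,0,0,0,0.05],
    [1,1,-50,0,0,0,0.14],
    [1,2,-80,0,0,0,0.24],
    [1,2,-110,0,0,0,0.34],
    [1,2,-140,0,0,0,0.44]
  ]
}}

```text
clock: 10.85
eef_pos: [0.5461, 0.0571, 0.2909]
tool_rot: [0.1, 0.995, 0.0, -0.001]
force: [0.7, 0.2, -0.4]
finger_gap: 0.011
grasp_force: 58.4
```

Run:
```python
from h import *
s=sense();print(s["eef_pos"],rel([.5675,-.0292,.2933],.20+np.pi/2))
```

```text
[0.5461388  0.05710823 0.29086326] (array([-38.1, -80.3,  -2.5]), array([-1.000e-03, -1.000e-03,  1.171e+00]))
```

Request:
{"fn": "move_arm", "kwargs": {
  "plan": [
    [1,-8,-17,0,0,0,0.11],
    [1,-17,-35,0,0,0,0.22],
    [1,-25,-53,0,0,0,0.33],
    [1,-32,-68,0,0,0,0.44],
    [1,-38,-80,0,0,0,0.55]
  ]
}}

```text
clock: 11.27
eef_pos: [0.568, -0.029, 0.2906]
tool_rot: [0.367, 0.93, -0.0, -0.001]
force: [-0.4, 0.5, -0.9]
finger_gap: 0.0113
grasp_force: 58.5
```

Request:
{"fn": "move_arm", "kwargs": {
  "plan": [
    [1,0,0,0,0,0,0.12],
    [1,0,0,0,0,0,0.24],
    [1,0,0,0,0,0,0.36],
    [1,0,0,0,0,0,0.48],
    [1,0,0,0,0,0,0.58]
  ]
}}

```text
clock: 11.68
eef_pos: [0.5678, -0.0277, 0.2906]
tool_rot: [0.618, 0.786, -0.0, -0.001]
force: [0.2, -0.7, -1.1]
finger_gap: 0.0114
grasp_force: 58.5
```

Request:
{"fn": "move_arm", "kwargs": {
  "plan": [
    [1,0,0,0,0,0,0.03],
    [1,0,0,0,0,0,0.03],
    [1,0,0,0,0,0,0.03],
    [1,0,0,0,0,0,0.03]
  ]
}}

```text
clock: 12.02
eef_pos: [0.568, -0.0276, 0.291]
tool_rot: [0.627, 0.779, -0.0, -0.0]
force: [1.1, -0.4, -0.5]
finger_gap: 0.0113
grasp_force: 58.5
```

Run:
```python
from h import *
np.set_printoptions(precision=4,suppress=True)
s=sense();print(s["clock"],s["eef_pos"],s["finger_gap"],rel([.5675,-.0292,.2933],.20+np.pi/2))
for c in("side","top","wrist"):
    cal=imaging.get_calibration(c); im=imaging.grab_frame(c); save(im,c+"9.png")
    for q in("wide_screen","wide_screen_mid","stand","selector_grip","view_point"):
        for d in imaging.landmark_of(c,q)[:2]: print(c,q,round(d["p"],2),toworld(c,d["at"],cal))
a=cv2.imread("pics/side9.png")[110:260,190:350]; b=cv2.imread("pics/top9.png")[90:260,290:430]
e=np.clip(cv2.resize(a,(427,400),interpolation=cv2.INTER_CUBIC)*1.0,0,255); f=cv2.resize(b,(329,400),interpolation=cv2.INTER_CUBIC)
cv2.imwrite("pics/final.png",np.hstack([np.clip(e*1.5,0,255).astype(np.uint8),f]))
# side rows of the lens & screen edge pixels
```

```text
12.0167 [ 0.568  -0.0276  0.291 ] 0.011283774681381219 (array([-1.5, -0.8, -2.3]), array([-0.001, -0.   ,  0.016]))
side wide_screen 0.7 [ 0.5709 -0.0272  0.2055]
side wide_screen 0.68 [ 0.4048 -0.2916  0.0062]
side wide_screen_mid 0.87 [0.4188 0.5279 0.0433]
side wide_screen_mid 0.62 [ 0.5996 -0.1769  0.0781]
side stand 0.63 [ 0.5699 -0.0305  0.0041]
side selector_grip 0.57 [ 0.6015 -0.1755  0.0782]
top wide_screen 0.95 [ 0.4064 -0.2923 -0.0007]
top wide_screen 0.72 [ 0.5653 -0.0321  0.2017]
top wide_screen_mid 0.74 [ 0.5709 -0.0296  0.2465]
top wide_screen_mid 0.64 [ 0.4013 -0.2954  0.0463]
top stand 0.77 [ 0.5678 -0.0306  0.0051]
top stand 0.35 [ 0.6692 -0.2486  0.0002]
top selector_grip 0.63 [ 0.5661 -0.0301  0.0104]
wrist wide_screen 0.76 [ 0.5676 -0.0265  0.2032]
wrist wide_screen 0.7 [ 0.4046 -0.2904  0.0024]
wrist wide_screen_mid 0.64 [ 0.4007 -0.2952  0.0496]
wrist stand 0.72 [ 0.5689 -0.0288  0.0028]
wrist selector_grip 0.56 [ 0.5675 -0.0282  0.206 ]
```

View pics/final.png

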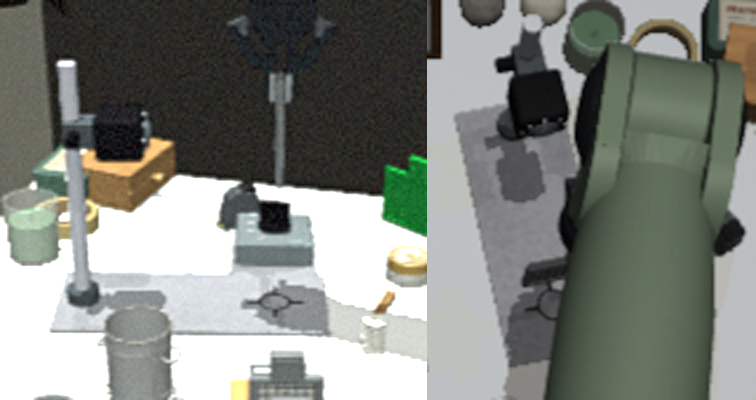

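The final view shows the screen edge-on and vertical at (281,140) in the left half, level with the lens at (145,128) and above the ring at (275,300). It is clear of everything, and the networks put its middle within 4 mm of the target.

```bash
python3 -c "
from h import *
s=sense();print(s['clock'],np.abs(s['joint_vel']).max(),s['grasp_force'])
print(ticket.sign_off())"
```

```text
12.9167 0.001059251557834657 58.45943570137024
the job is handed in; nothing more can be done
None
```

The job is handed in: the selector is on its third mark and let go, and the wide screen is held still and upright in front of the lens, within about 4 mm of the viewing point by my estimate; the sign-off gave no verdict.

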